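# Lock the indexing disc of a bamboo drilling fixture

### The arm

A 7-joint arm with a two-finger parallel gripper is mounted at the origin on the work surface. World frame = base frame: x ahead of the robot, y to its left, z up, the work surface at z = 0. Lengths are in m, angles in rad, forces in N, time in s.
With the tool pointing down it reaches from about 0.425 to 0.975 m from the base axis. Payload 16.7 kg.
Tool frame: the origin (TCP) lies at the very end of the fingers, on their centre line; the grasp point (between the pads) lies 19 mm behind it; z points along the fingers, y is the line along which they close (so a half turn about z gives the same grasp; the last joint's range is limited). The gripper opens to 85 mm and grips with 20 to 120 N. Pads are 22 mm wide; open, the fingers measure 114 mm over their backs; the gripper's body (76 mm by 85 mm) begins 54 mm behind the grasp point. The pads swing forward as they close: fully open they stand 13 mm farther back than shut.
Start: joints at [1.171, 0.426, 0.074, 1.606, -0.034, 1.111, -0.067], TCP at [0.167, -0.654, 0.231] pointing down, gripper open.
Joint ranges: [-2.85, 2.85], [-0.5, 2.14], [-1.23, 1.37], [0.21, 2.46], [-1.02, 4.16], [0.16, 2.05], [-2.73, 2.73]. Speed limits (rad/s): [1.89, 1.89, 2.39, 2.39, 3.01, 3.01, 3.01].

### API

Orientations are given as a rotation vector (axis times angle).
In Python, from cell import robot, optics gives the robot as it stands.
- The arm moves only by the tool carry_out, never from a script. Its argument "motion" is a list of rows, each an object with "offset": the shift along the tool's x, y, z in units of 40 mm (1.0 is 40 mm), a list of three; "rotation": the turn, a rotation vector about the tool's x, y, z in units of 6 degrees (1.0 is 6 degrees), a list of three; "claw": the finger opening in mm, from 0 to 85.4. A call has exactly 5 rows; each row shifts and turns the commanded pose from where the row before left it, along the tool's axes as they then stand; what a row does not reach is not made up. A row lasts 1/12 s, in which the tool goes at most 41.7 mm and 7.16 degrees, less where a joint would pass 70% of its speed; a pose out of reach is approached as far as the arm can. A call is refused whole if a number of a shift passes 1 or a number of a turn 1, either way. A call with a gripper value outside its range is refused whole. The fingers move at their own pace and stop on an object; the grip force is fixed at half the most. Time passes only in rows, so rows that do not move let the fingers close, or fill a call up. It gives the time, the measured TCP pose, the force, the opening and the grip force at its end, in the units of the state.
- robot.observe(): the state, without advancing time (a new reading comes with each control period).
- optics.get_image(name): name is "scene" or "top" or "wrist"; returns the picture (480x640x3 uint8, red, green, blue); there is no depth.
- optics.get_calibration(name): a dict with "fovy" (degrees; the focal length in pixels is half the picture's height over the tangent of half this angle, whatever the lens; pixels are square), "cx", "cy" (the principal point, pixels), "pose" (4x4, takes a point from camera to world coordinates). Camera axes: x right, y down, z forward; pixel columns grow to the right and rows downward; lengths in m; the calibration is good to about 2 mm. The wrist camera is an equidistant fisheye: a pixel r from the principal point sees the ray r / f radians off the axis. A picture is of the moment at which its call begins: read the wrist's pose just before it. get_calibration takes no time and is no camera call; for the wrist camera it gives the pose at the moment of the call.
- robot.finish_job(): hands the job in; it is judged then, once.
The state is a dict: "time": time; "joints": joint angles; "qvel": joint speeds; "tau": joint torques, N m; "tool_pos": TCP position; "tcp_rot": TCP orientation; "force": force on the tool from outside, world axes, zero at the start; "ft_torque": the same for the moment, N m; "width": finger opening in m; "grip_force": force on a finger pad.
Only numpy, scipy, OpenCV 4.12 (cv2) and the standard library are available. Lean on these libraries where they do the work, as an engineer would, in place of code of your own. Each camera call takes 0.05 s, during which the arm holds its last target. There are 200 camera calls.

### The job

Lock the bamboo drilling fixture: push the disc round by its upright peg until its slot lines up with the lock bar, then push the bar by its post through the disc and the keeper beyond it until it is fully home. Only push with the fingers: do not lift the bar, and leave the other things on the bench where they are.

Things in the scene. Friction and masses are not known exactly. Their poses are not given: they have to be found in the camera images.
- fixture: Fixed drilling fixture: wooden bed 360 x 130 x 14 mm tall, turned about the vertical. Origin on the table surface straight below the disc's axis; +x along the bed, the way the lock bar is pushed; z up. The bed spans x = -265 to +95, y = +-65, top at z = 14 (mm). On it, centred on y = 0, in order along +x: guide channel, strap, slotted disc, keeper.
- strap (a point): Top centre of the steel strap bridging the bar (z = 38 mm), fixture x = -80 to -58, opening 17 wide, 18 high. Behind it (x = -245 to -80) the bar lies in an open guide channel: two cheeks 17 apart, 10 mm high above the bed.
- keeper (a point): Top centre of the keeper, a steel bridge beyond the disc (z = 38 mm), fixture x = +57 to +75, opening 21 wide, 18 high, through which the bar's nose passes at the end.
- disc (a joint): Angle of the slotted disc about its vertical axis (rad), growing anticlockwise seen from above. At 0, and again at 3.14, the slot lies along the bar's line; either serves. Turns from -0.6 to 3.74; friction 0.07 N m (2 N at the peg), stays where left. The bar's round nose centres the slot if it is within about 0.1 rad of line; further off it is stopped by the disc's edge.
- disc_center (a point): Centre of the aluminium disc's upper face (z = 36 mm), on its axis. Disc 104 mm across, z = 15 to 36, cut right across its middle by a slot 20 wide, open to the bed below. A hub 44 across (top z = 45) bridges the slot in the middle and carries a fixed bamboo tube 32 across, top z = 93. Axes turn with the disc: x along the slot.
- disc_peg (a point): Top centre of the turning peg: upright, aluminium, 12 mm across, 44 tall on the disc's upper face (z = 36 to 80), 42 mm from the disc's axis, square to the slot. Seen in the fixture's frame it stands at angle (joint value - 1.57) rad about the disc's axis, anticlockwise from +x. Axes as the disc.
- bar: Steel lock bar lying in the channel, loose but captive under the strap: 14 wide, 16 high, 176 mm long, 0.2 to 0.45 kg, dry friction 1 to 3 N. Origin at its underside, straight below its push post; +x along it to the round nose 164 ahead; 12 of bar lie behind the post axis. Starts with origin at fixture x = -241 to -226; fully home the post meets the strap, origin at x = -86.
- bar_post (a point): Top centre of the push post: upright, round, steel, 12 mm across, on the bar near its rear end, from z = 30 (the bar's top) to z = 74 mm above the table.
- bar_nose (a point): Tip of the bar's round nose, at half its height. Fixture x = -77 to -62 mm at the start (under the strap), +78 when the bar is fully home.
- tube: Bystander, loose: short bamboo tube standing upright, 38 across, 80 tall. Sizes in mm. Origin at the middle of its underside.
- glue_jar: Bystander, loose: closed glue jar, 48 across, 85 tall. Sizes in mm. Origin at the middle of its underside.
- screwdriver: Bystander, loose: screwdriver lying, 180 mm long. Sizes in mm. Origin at the table surface under its middle part.
- offcut: Bystander, loose: wooden offcut, 90 x 40 x 25 tall. Sizes in mm. Origin at the middle of its underside.
- mug: Bystander, loose: white mug, 76 across, 90 tall. Sizes in mm. Origin at the middle of its underside.
- hammer: Bystander, loose: hammer lying, 260 long. Sizes in mm. Origin at the table surface under its middle part.
- tape_roll: Bystander, loose: roll of tape lying flat, 90 across, 30 tall. Sizes in mm. Origin at the middle of its underside.
- drill: Bystander, loose: cordless drill lying on its side, about 200 x 190, 53 tall. Sizes in mm. Origin at the table surface under its middle part.
Mind the look-alikes: they are no part of the job. What is shaped like the bar but purple, turquoise or yellow is not meant.

How it is judged:
By the outcome, as a careful person would: the job done as asked, in the order asked, and still so for the second after the job is handed in, with the robot touching nothing.
It also fails if it takes over 50 s, if anything falls off the work surface, if the arm or the gripper's body presses on something with over 40 N, if the wrist force passes 120 N, or if a joint passes its speed limit or range.

## Working session

There is one attempt and no reset: what is moved stays moved. The work goes in short steps, Python scripts to look and compute and a tool call to move; the robot and the scene stay as the last step left them, time stands still between calls to the robot, and variables do not carry over. Pictures are saved under pics/ and viewed, at most 10 in all, crops included, and the job is handed in when it is done.

Besides the shell and the picture viewer there is one more tool, called after "Call:" as name([rows], argument=value, ...), one row to a line, values as JSON. carry_out: Moves the arm, as the interface text tells. Its arguments: {"type":"object","properties":{"motion":{"type":"array","items":{"type":"object","properties":{"offset":{"type":"array","items":{"type":"number"}},"rotation":{"type":"array","items":{"type":"number"}},"claw":{"type":"number"}}}}},"required":["motion"]}

```bash
mkdir -p pics; ls
python3 - <<'E'
from cell import robot, optics
import cv2,numpy as np
for n in("scene","top"):
    im=optics.get_image(n); cv2.imwrite(f"pics/{n}0.png",im[:,:,::-1]); c=optics.get_calibration(n); print(n,c["fovy"],c["cx"],c["cy"],np.round(c["pose"],4).tolist())
s=robot.observe(); print(s)
E
```

```text
pics
scene 52.41141322200509 328.8881417534618 241.70859372204953 [[0.5458, 0.5725, -0.6118, 1.3355], [0.8378, -0.3829, 0.3891, -0.589], [-0.0115, -0.725, -0.6887, 1.0183], [0.0, 0.0, 0.0, 1.0]]
top 44.63976931135057 322.8977761668248 231.05894735236993 [[0.0064, -0.995, 0.0994, 0.3427], [-0.9999, -0.0076, -0.0117, -0.0427], [0.0124, -0.0994, -0.995, 1.6361], [0.0, 0.0, 0.0, 1.0]]
{'time': 0.1, 'joints': array([ 1.17151705,  0.42666552,  0.07384423,  1.60655694, -0.03409538,
        1.11080694, -0.06708741]), 'qvel': array([-0.00034614, -0.00114999, -0.00135632, -0.00108363,  0.00029975,
       -0.00032957, -0.0006489 ]), 'tau': array([ 8.84392415e-03, -9.51547980e+01,  3.77204508e+00, -4.64409435e+01,
        1.97295385e-02,  6.49388516e-03, -2.16034796e-04]), 'tool_pos': array([ 0.1667374 , -0.65369114,  0.23067684]), 'tcp_rot': array([-3.11597956e+00, -3.91174627e-01,  3.59187269e-04]), 'force': array([ 0.18122586,  0.15457219, -0.03107434]), 'ft_torque': array([0.02179135, 0.00476576, 0.00242888]), 'grip_force': 0.0, 'width': 0.08537804892965344}
```

View pics/scene0.png

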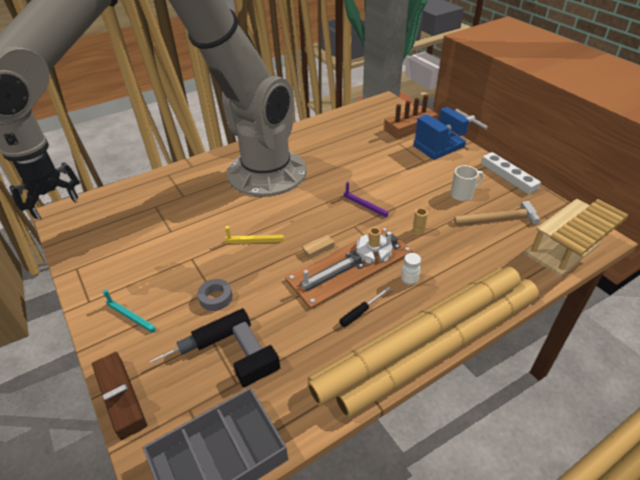

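View pics/top0.png

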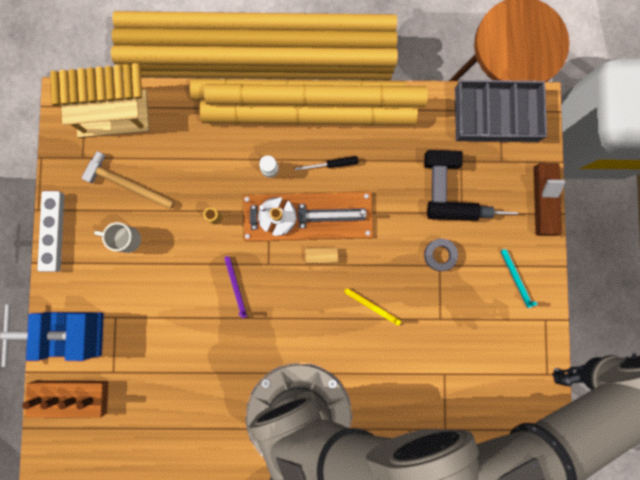

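The scene shows the reddish fixture bed with a grey steel bar at (345,268) and the disc at (375,245). In the top view the bed spans (245–374, 195–240), the disc is at (277,215) and the bar post near (362,214). The bar-shaped candidates in the top view are purple (236,288), yellow (372,306), turquoise (518,278) and the grey steel bar on the bed (335,215). The grey one fits, because it lies in the fixture's channel. I'll confirm it in an enlarged crop.

```bash
cat > h.py <<'E'
from cell import robot, optics
import cv2,numpy as np
from scipy.spatial.transform import Rotation as R
def cal(n):
    c=optics.get_calibration(n); return c, 240/np.tan(np.radians(c["fovy"])/2)
def ray(n,u,v,z,c=None):
    c,f=cal(n) if c is None else c
    d=np.array([(u-c["cx"])/f,(v-c["cy"])/f,1.])
    if n=="wrist":
        r=np.hypot(d[0],d[1]); d=np.array([d[0]/r*np.sin(r),d[1]/r*np.sin(r),np.cos(r)])
    P=np.array(c["pose"]); d=P[:3,:3]@d; o=P[:3,3]; return o+d*(z-o[2])/d[2]
E
python3 - <<'E'
from h import *
t=cv2.imread("pics/top0.png"); s=cv2.imread("pics/scene0.png")
a=cv2.resize(t[185:250,235:385],None,fx=5,fy=5,interpolation=cv2.INTER_CUBIC)
b=cv2.resize(s[215:310,275:425],None,fx=5,fy=5,interpolation=cv2.INTER_CUBIC)
cv2.imwrite("pics/crop0.png",cv2.resize(np.vstack([a,b]),None,fx=.75,fy=.75,interpolation=cv2.INTER_AREA))
hsv=cv2.cvtColor(t,cv2.COLOR_BGR2HSV); print(hsv[205,247+10],hsv[203,320],hsv[230,320],hsv[270,320],hsv[150,220])
roi=np.zeros(t.shape[:2],np.uint8); roi[185:250,235:385]=1
m=((hsv[:,:,0]<11)&(hsv[:,:,1]>130)).astype(np.uint8)*roi
m=cv2.morphologyEx(m,cv2.MORPH_OPEN,np.ones((3,3)))
q=cv2.minAreaRect(cv2.findNonZero(m)); print(q)
for p in cv2.boxPoints(q): print(p,ray("top",*p,.014))
E
```

```text
[ 12 174 139] [ 13 196 191] [ 13 191 195] [ 16 170 203] [ 16 169 201]Traceback (most recent call last):
  File "<stdin>", line 10, in <module>
cv2.error: OpenCV(4.12.0) /io/opencv/modules/imgproc/src/convhull.cpp:143: error: (-215:Assertion failed) total >= 0 && (depth == CV_32F || depth == CV_32S) in function 'convexHull'
```

View pics/crop0.png

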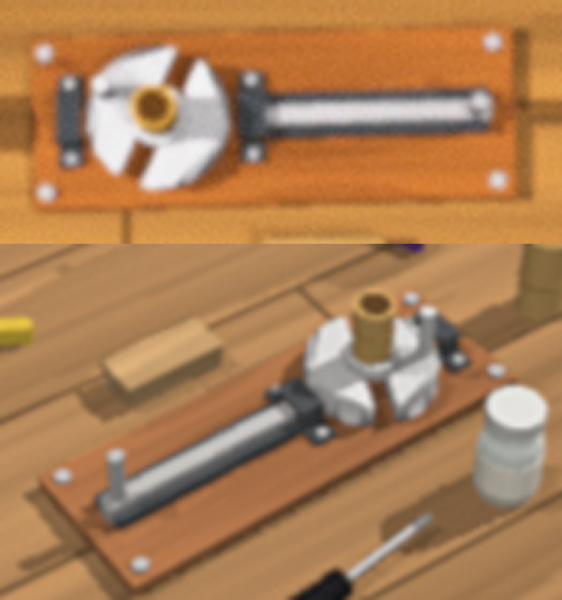

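The crop shows the grey bar in the channel with its upright post: post top at about top (363.5,212.5) and scene (306,271). The disc carries the bamboo tube. The peg is beside the keeper at about top (263.5,208.5) and scene (389,234), and the slot runs oblique to the bar. I'll locate these points now.

Run:
```python
from h import *
t=cv2.imread("pics/top0.png");hsv=cv2.cvtColor(t,cv2.COLOR_BGR2HSV)
P=lambda n,x:np.round(x,4).tolist()
for n,l in (("top",[("tube",275.8,213,.093),("keeper",253.1,217,.038),("strap",302.2,215.7,.038),("post",363.5,212.5,.074),("peg",263.5,208.5,.08),("c00",246.2,199.2,.014),("c01",371.4,196.2,.014),("c10",247.2,236,.014),("c11",367.6+.2,233,.014)]),("scene",[("post",305.9,271.3,.074),("peg",389.1,234,.08),("tube",375.3,230.5,.093)])):
    for k,u,v,z in l: print(n,k,np.round(ray(n,u,v,z),4))
# bystanders heights approx
for k,u,v,z in [("jar",268,165,.085),("tubeB",210,214,.08),("offcut",321,255,.025)]: print(k,np.round(ray("top",u,v,z),3))
m=((hsv[:,:,0]<=14)&(hsv[:,:,1]>178)).astype(np.uint8); roi=np.zeros_like(m);roi[185:250,235:385]=1;m=cv2.morphologyEx(m*roi,2,np.ones((3,3)))
q=cv2.minAreaRect(cv2.findNonZero(m)); print(q)
for p in cv2.boxPoints(q): print(ray("top",*p,.014))
```

```text
top tube [0.5442 0.0647 0.093 ]
top keeper [0.5398 0.1308 0.038 ]
top strap [ 0.5445 -0.0042  0.038 ]
top post [ 0.55   -0.1702  0.074 ]
top peg [0.5578 0.0988 0.08  ]
top c00 [0.5928 0.1536 0.014 ]
top c01 [ 0.6042 -0.1973  0.014 ]
top c10 [0.4894 0.1488 0.014 ]
top c11 [ 0.5003 -0.1871  0.014 ]
scene post [ 0.558 -0.168  0.074]
scene peg [0.5703 0.1004 0.08  ]
scene tube [0.5478 0.0676 0.093 ]
jar [0.675 0.088 0.085]
tubeB [0.542 0.242 0.08 ]
offcut [ 0.437 -0.057  0.025]
((307.32513427734375, 216.00437927246094), (46.410491943359375, 129.05967712402344), 88.56790161132812)
[0.60624682 0.16492047 0.014     ]
[ 0.61847071 -0.19693292  0.014     ]
[ 0.48757773 -0.19993452  0.014     ]
[0.47587937 0.15907954 0.014     ]
```

```bash
cat >> h.py <<'E'
A=np.radians(91.9); X=np.array([np.cos(A),np.sin(A)]); Y=np.array([-X[1],X[0]]); O=np.array([.545,.0665])
def f2w(x,y): return O+x/1e3*X+y/1e3*Y
def fix():
    s=robot.observe(); d=s["tool_pos"][:2]-O
    return np.round([d@X*1e3,d@Y*1e3,s["tool_pos"][2]*1e3],1)
def plan(p,yaw,n):
    s=robot.observe(); r=R.from_rotvec(s["tcp_rot"]); q=s["tool_pos"].copy()
    goal=R.from_euler("z",yaw,degrees=True)*R.from_euler("x",180,degrees=True)
    w=(r.inv()*goal).as_rotvec(); k=max(1,int(np.ceil(np.abs(np.degrees(w)).max()/6)))
    print("at",np.round(q,4),"fix",fix(),"rot left deg",np.round(np.degrees(w),1))
    for i in range(n):
        d=r.inv().apply((np.array(p)-q)/(n-i))/.04; u=w/k if i<k else w*0
        print(i,np.round(d,2).tolist(),np.round(np.degrees(u)/6,2).tolist())
        q=q+r.apply(d*.04); r=r*R.from_rotvec(u)
E
python3 -c "
from h import *
plan([.52,-.25,.231],91.9,15)"
```

```text
at [ 0.1667 -0.6537  0.2307] fix [-707.3  401.9  230.7] rot left deg [ -0.1  -0.  -77.6]
0 [0.74, -0.51, -0.0] [-0.0, -0.0, -0.99]
1 [0.79, -0.43, -0.0] [-0.0, -0.0, -0.99]
2 [0.83, -0.34, -0.0] [-0.0, -0.0, -0.99]
3 [0.86, -0.26, -0.0] [-0.0, -0.0, -0.99]
4 [0.88, -0.16, -0.0] [-0.0, -0.0, -0.99]
5 [0.89, -0.07, -0.0] [-0.0, -0.0, -0.99]
6 [0.89, 0.02, -0.0] [-0.0, -0.0, -0.99]
7 [0.89, 0.11, -0.0] [-0.0, -0.0, -0.99]
8 [0.87, 0.2, -0.0] [-0.0, -0.0, -0.99]
9 [0.84, 0.29, -0.0] [-0.0, -0.0, -0.99]
10 [0.81, 0.38, -0.0] [-0.0, -0.0, -0.99]
11 [0.77, 0.46, -0.0] [-0.0, -0.0, -0.99]
12 [0.71, 0.54, -0.0] [-0.0, -0.0, -0.99]
13 [0.65, 0.61, -0.0] [-0.0, -0.0, -0.0]
14 [0.65, 0.61, -0.0] [-0.0, -0.0, -0.0]
```

Call:
carry_out([
  {"offset": [0.74,-0.5,0],"rotation": [0,0,-1],"claw": 0},
  {"offset": [0.8,-0.43,0],"rotation": [0,0,-1],"claw": 0},
  {"offset": [0.83,-0.34,0],"rotation": [0,0,-1],"claw": 0},
  {"offset": [0.86,-0.26,0],"rotation": [0,0,-1],"claw": 0},
  {"offset": [0.88,-0.16,0],"rotation": [0,0,-1],"claw": 0},
])

```text
time: 0.52
tool_pos: [0.2862, -0.5176, 0.2311]
tcp_rot: [-2.906, -1.192, 0.0]
force: [0.7, 0.6, 0.0]
width: 0.0255
grip_force: 0.0
```

Call:
carry_out([
  {"offset": [0.9,-0.07,0],"rotation": [0,0,-1],"claw": 0},
  {"offset": [0.9,0.02,0],"rotation": [0,0,-1],"claw": 0},
  {"offset": [0.9,0.1,0],"rotation": [0,0,-1],"claw": 0},
  {"offset": [0.87,0.2,0],"rotation": [0,0,-1],"claw": 0},
  {"offset": [0.84,0.3,0],"rotation": [0,0,-1],"claw": 0},
])

```text
time: 0.93
tool_pos: [0.4037, -0.3816, 0.2312]
tcp_rot: [-2.499, -1.904, 0.0]
force: [1.1, -1.1, -0.0]
width: 0.0001
grip_force: 0.0
```

```bash
python3 -c "
from h import *
p=f2w(62,-27); plan([*p,.2],91.9,15); print(robot.observe()['joints'],robot.observe()['time'])"
```

```text
at [ 0.4037 -0.3816  0.2312] fix [-443.2  156.1  231.2] rot left deg [ -0.   -0.  -17.3]
0 [0.89, 0.04, 0.05] [-0.0, -0.0, -0.96]
1 [0.89, 0.13, 0.05] [-0.0, -0.0, -0.96]
2 [0.87, 0.22, 0.05] [-0.0, -0.0, -0.96]
3 [0.84, 0.31, 0.05] [-0.0, -0.0, -0.0]
4 [0.84, 0.31, 0.05] [-0.0, -0.0, -0.0]
5 [0.84, 0.31, 0.05] [-0.0, -0.0, -0.0]
6 [0.84, 0.31, 0.05] [-0.0, -0.0, -0.0]
7 [0.84, 0.31, 0.05] [-0.0, -0.0, -0.0]
8 [0.84, 0.31, 0.05] [-0.0, -0.0, -0.0]
9 [0.84, 0.31, 0.05] [-0.0, -0.0, -0.0]
10 [0.84, 0.31, 0.05] [-0.0, -0.0, -0.0]
11 [0.84, 0.31, 0.05] [-0.0, -0.0, -0.0]
12 [0.84, 0.31, 0.05] [-0.0, -0.0, -0.0]
13 [0.84, 0.31, 0.05] [-0.0, -0.0, -0.0]
14 [0.84, 0.31, 0.05] [-0.0, -0.0, -0.0]
[ 0.868714    0.24645589 -0.26717244  1.86194602  0.07470657  1.04310961
  0.30277489] 0.9333
```

Call:
carry_out([
  {"offset": [0.9,0.04,0.05],"rotation": [0,0,-0.96],"claw": 0},
  {"offset": [0.9,0.13,0.05],"rotation": [0,0,-0.96],"claw": 0},
  {"offset": [0.87,0.22,0.05],"rotation": [0,0,-0.96],"claw": 0},
  {"offset": [0.84,0.31,0.05],"rotation": [0,0,0],"claw": 0},
  {"offset": [0.84,0.31,0.05],"rotation": [0,0,0],"claw": 0},
])

```text
time: 1.35
tool_pos: [0.4599, -0.2108, 0.2211]
tcp_rot: [-2.19, -2.252, 0.0]
force: [0.9, -1.0, -0.2]
width: -0.0005
grip_force: 0.0
```

Call:
carry_out([
  {"offset": [0.84,0.31,0.05],"rotation": [0,0,0],"claw": 0},
  {"offset": [0.84,0.31,0.05],"rotation": [0,0,0],"claw": 0},
  {"offset": [0.84,0.31,0.05],"rotation": [0,0,0],"claw": 0},
  {"offset": [0.84,0.31,0.05],"rotation": [0,0,0],"claw": 0},
  {"offset": [0.84,0.31,0.05],"rotation": [0,0,0],"claw": 0},
])

```text
time: 1.77
tool_pos: [0.5173, -0.0412, 0.2112]
tcp_rot: [-2.191, -2.252, 0.0]
force: [0.4, -0.4, 0.8]
width: -0.0001
grip_force: 0.0
```

```bash
python3 -c "
from h import *
c=cal('wrist'); im=optics.get_image('wrist'); cv2.imwrite('pics/w0.png',im[:,:,::-1]); np.save('w0.npy',np.array([c],dtype=object),allow_pickle=True)
p=f2w(62,-27); plan([*p,.2],91.9,5)"
```

```text
at [ 0.5191 -0.0339  0.2112] fix [-99.5  29.2 211.2] rot left deg [ 0.1 -0.2  0. ]
0 [0.81, 0.28, 0.06] [0.01, -0.03, 0.01]
1 [0.81, 0.28, 0.06] [0.0, -0.0, 0.0]
2 [0.81, 0.28, 0.06] [0.0, -0.0, 0.0]
3 [0.81, 0.28, 0.06] [0.0, -0.0, 0.0]
4 [0.81, 0.28, 0.06] [0.0, -0.0, 0.0]
```

View pics/w0.png

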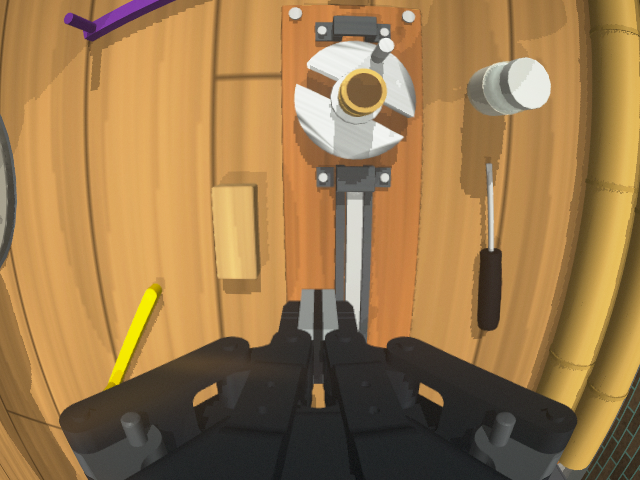

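The wrist view shows the peg top at (386,45), tube top at (363,92), strap at (356,176), keeper at (355,24) and the pads shut at (319,310). The slot still runs oblique.

```bash
python3 -c "
from h import *
c=tuple(np.load('w0.npy',allow_pickle=True)[0])
for k,u,v,z in [('tube',363,92,.093),('peg',386,45,.08),('strap',356,176,.038),('keeper',355,24,.038)]:
    p=ray('wrist',u,v,z,c); d=p[:2]-O; print(k,np.round(p,4),np.round([d@X*1e3,d@Y*1e3],1))
"
```

```text
tube [0.5465 0.0642 0.093 ] [-2.3 -1.5]
peg [0.5643 0.1036 0.08  ] [ 36.4 -20.5]
strap [ 5.496e-01 -5.000e-04  3.800e-02] [-67.2  -2.4]
keeper [0.5449 0.1324 0.038 ] [65.8 -2.1]
```

Call:
carry_out([
  {"offset": [0.81,0.28,0],"rotation": [0,0,0],"claw": 0},
  {"offset": [0.81,0.28,0],"rotation": [0,0,0],"claw": 0},
  {"offset": [0.81,0.28,0],"rotation": [0,0,0],"claw": 0},
  {"offset": [0.81,0.28,0],"rotation": [0,0,0],"claw": 0},
  {"offset": [0.81,0.28,0],"rotation": [0,0,0],"claw": 0},
])

```text
time: 2.23
tool_pos: [0.5688, 0.1221, 0.2112]
tcp_rot: [-2.191, -2.252, 0.0]
force: [0.9, -0.6, 0.0]
width: 0.0002
grip_force: 0.0
```

```bash
sed -i 's/O=np.array(\[.545,.0665\])/O=np.array([.5468,.0665])/' h.py; python3 -c "
from h import *
plan([*f2w(64,-27),.05],91.9,5)"
```

```text
at [0.5688 0.1221 0.2112] fix [ 54.8 -23.9 211.2] rot left deg [-0.   0.  -0.3]
0 [0.05, 0.02, 0.81] [-0.0, 0.0, -0.06]
1 [0.05, 0.02, 0.81] [-0.0, 0.0, -0.0]
2 [0.05, 0.02, 0.81] [-0.0, 0.0, -0.0]
3 [0.05, 0.02, 0.81] [-0.0, 0.0, -0.0]
4 [0.05, 0.02, 0.81] [-0.0, 0.0, -0.0]
```

Call:
carry_out([
  {"offset": [0.08,0.08,0],"rotation": [0,0,0],"claw": 0},
  {"offset": [0,0,0.9],"rotation": [0,0,0],"claw": 0},
  {"offset": [0,0,0.9],"rotation": [0,0,0],"claw": 0},
  {"offset": [0,0,0.9],"rotation": [0,0,0],"claw": 0},
  {"offset": [0,0,0.9],"rotation": [0,0,0],"claw": 0},
])

```text
time: 2.65
tool_pos: [0.5715, 0.1238, 0.0657]
tcp_rot: [-2.19, -2.252, -0.0]
force: [1.6, -0.7, 0.2]
width: -0.0003
grip_force: 0.0
```

Call:
carry_out([
  {"offset": [0,0,0.4],"rotation": [0,0,0],"claw": 0},
  {"offset": [0,0,0],"rotation": [0,0,0],"claw": 0},
  {"offset": [0,0,0],"rotation": [0,0,0],"claw": 0},
  {"offset": [0,0,0],"rotation": [0,0,0],"claw": 0},
  {"offset": [0,0,0],"rotation": [0,0,0],"claw": 0},
])

```text
time: 3.07
tool_pos: [0.5729, 0.1242, 0.0531]
tcp_rot: [2.19, 2.251, 0.003]
force: [0.8, 0.8, 0.2]
width: 0.0003
grip_force: 0.0
```

```bash
python3 -c "
from h import *
plan([*f2w(18,-37),.05],91.9,5)"
```

```text
at [0.5729 0.1242 0.0531] fix [ 56.8 -28.   53.1] rot left deg [ 0.1 -0.  -0.3]
0 [-0.19, 0.05, 0.02] [0.02, -0.0, -0.05]
1 [-0.19, 0.05, 0.02] [0.0, -0.0, -0.0]
2 [-0.19, 0.05, 0.02] [0.0, -0.0, -0.0]
3 [-0.19, 0.05, 0.02] [0.0, -0.0, -0.0]
4 [-0.19, 0.05, 0.02] [0.0, -0.0, -0.0]
```

Call:
carry_out([
  {"offset": [-0.1,0.03,0],"rotation": [0,0,0],"claw": 0},
  {"offset": [-0.1,0.03,0],"rotation": [0,0,0],"claw": 0},
  {"offset": [-0.1,0.03,0],"rotation": [0,0,0],"claw": 0},
  {"offset": [-0.1,0.03,0],"rotation": [0,0,0],"claw": 0},
  {"offset": [-0.1,0.03,0],"rotation": [0,0,0],"claw": 0},
])

```text
time: 3.48
tool_pos: [0.5826, 0.1121, 0.0534]
tcp_rot: [-2.185, -2.256, -0.024]
force: [26.0, 49.9, -22.4]
width: 0.0001
grip_force: 24.4
```

Call:
carry_out([
  {"offset": [-0.08,0.02,0],"rotation": [0,0,0],"claw": 0},
  {"offset": [-0.08,0.02,0],"rotation": [0,0,0],"claw": 0},
  {"offset": [-0.08,0.02,0],"rotation": [0,0,0],"claw": 0},
  {"offset": [-0.04,0.02,0],"rotation": [0,0,0],"claw": 0},
  {"offset": [0,0,0],"rotation": [0,0,0],"claw": 0},
])

```text
time: 3.9
tool_pos: [0.5917, 0.1018, 0.0553]
tcp_rot: [2.182, 2.253, 0.038]
force: [49.7, 41.5, -27.7]
width: 0.0003
grip_force: 39.0
```

```bash
python3 -c "
from h import *
c=cal('wrist'); im=optics.get_image('wrist'); t=optics.get_image('top'); cv2.imwrite('pics/t1.png',t[:,:,::-1])
a=cv2.resize(t[185:250,235:325,::-1],(640,462),interpolation=cv2.INTER_CUBIC)
cv2.imwrite('pics/w1.png',cv2.resize(np.hstack([im[:,:,::-1],np.pad(a,((0,18),(0,0),(0,0)))]),(800,300),interpolation=cv2.INTER_AREA)); np.save('w1.npy',np.array([c],dtype=object),allow_pickle=True)
print(fix(),robot.observe()['force'])"
```

```text
[ 33.8 -46.   55.3] [ 49.81039096  41.02012794 -25.3564774 ]
```

View pics/w1.png

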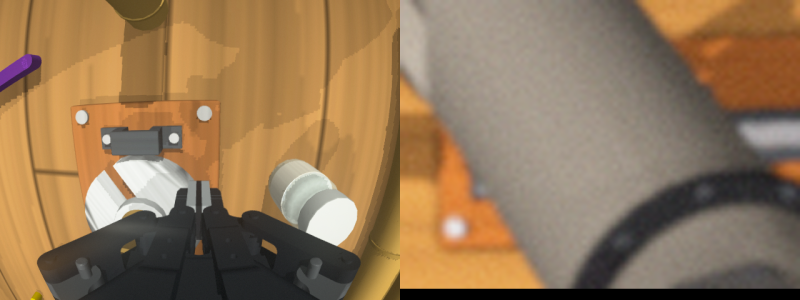

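The finger linkage is leaning on the bamboo tube (force +50 N along world x). I'll back off away from it at once, rise, and look again.

Call:
carry_out([
  {"offset": [0.1,0.25,0],"rotation": [0,0,0],"claw": 0},
  {"offset": [0.2,0.25,0],"rotation": [0,0,0],"claw": 0},
  {"offset": [0.3,0.1,-0.3],"rotation": [0,0,0],"claw": 0},
  {"offset": [0,0,-0.8],"rotation": [0,0,0],"claw": 0},
  {"offset": [0,0,-0.8],"rotation": [0,0,0],"claw": 0},
])

```text
time: 4.42
tool_pos: [0.6047, 0.1179, 0.1278]
tcp_rot: [-2.188, -2.252, 0.002]
force: [0.8, 0.0, 0.2]
width: -0.0
grip_force: 0.0
```

Call:
carry_out([
  {"offset": [-0.8,0,-0.5],"rotation": [0,0,0],"claw": 0},
  {"offset": [-0.9,0,0],"rotation": [0,0,0],"claw": 0},
  {"offset": [-0.9,0,0],"rotation": [0,0,0],"claw": 0},
  {"offset": [0,0,0],"rotation": [0,0,0],"claw": 0},
  {"offset": [0,0,0],"rotation": [0,0,0],"claw": 0},
])

```text
time: 4.83
tool_pos: [0.6083, 0.0103, 0.1479]
tcp_rot: [2.195, 2.246, -0.001]
force: [-0.4, 1.2, -0.3]
width: 0.0001
grip_force: 0.0
```

```bash
python3 -c "
from h import *
c=cal('wrist'); im=optics.get_image('wrist'); cv2.imwrite('pics/w2.png',im[:,:,::-1]); np.save('w2.npy',np.array([c],dtype=object),allow_pickle=True)
print(fix(),robot.observe()['force'])"
```

```text
[-56.  -59.6 147.8] [-0.6678031   1.40478474 -0.22376494]
```

View pics/w2.png

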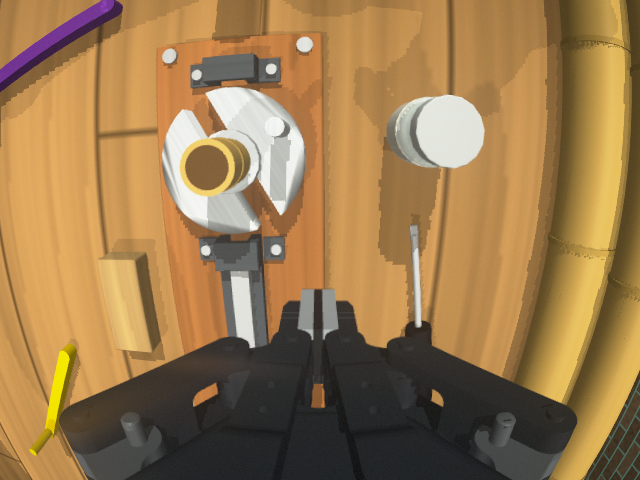

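The picture shows the peg top at (276,127) and tube top at (208,165). The slot is now about 30° off line, and the keeper is at (238,68), the strap at (237,248).

```bash
python3 -c "
from h import *
c=tuple(np.load('w2.npy',allow_pickle=True)[0])
for k,u,v,z in [('tube',208,165,.093),('peg',276,127,.08),('strap',237,248,.038),('keeper',237,68,.038)]:
    p=ray('wrist',u,v,z,c); d=p[:2]-O; print(k,np.round([d@X*1e3,d@Y*1e3],1))
plan([*f2w(50,-48),.148],91.9,5)
"
```

```text
tube [ 0.5 -1.4]
peg [ 19.8 -37.9]
strap [-63.   -2.3]
keeper [63.8 -7.1]
at [0.6082 0.0125 0.1478] fix [-56.  -59.6 147.8] rot left deg [ 0.   0.  -0.4]
0 [0.53, -0.06, -0.0] [0.01, 0.0, -0.07]
1 [0.53, -0.06, -0.0] [0.0, 0.0, -0.0]
2 [0.53, -0.06, -0.0] [0.0, 0.0, -0.0]
3 [0.53, -0.06, -0.0] [0.0, 0.0, -0.0]
4 [0.53, -0.06, -0.0] [0.0, 0.0, -0.0]
```

Call:
carry_out([
  {"offset": [0.53,-0.06,0],"rotation": [0,0,0],"claw": 0},
  {"offset": [0.53,-0.06,0],"rotation": [0,0,0],"claw": 0},
  {"offset": [0.53,-0.06,0],"rotation": [0,0,0],"claw": 0},
  {"offset": [0.53,-0.06,0],"rotation": [0,0,0],"claw": 0},
  {"offset": [0.53,-0.06,0.2],"rotation": [0,0,0],"claw": 0},
])

```text
time: 5.3
tool_pos: [0.5934, 0.122, 0.1408]
tcp_rot: [2.188, 2.253, 0.003]
force: [1.0, 0.1, 0.1]
width: -0.0003
grip_force: 0.0
```

Call:
carry_out([
  {"offset": [0,0,0.9],"rotation": [0,0,0],"claw": 0},
  {"offset": [0,0,0.8],"rotation": [0,0,0],"claw": 0},
  {"offset": [0,0,0.15],"rotation": [0,0,0],"claw": 0},
  {"offset": [0,0,0],"rotation": [0,0,0],"claw": 0},
  {"offset": [0,0,0],"rotation": [0,0,0],"claw": 0},
])

```text
time: 5.72
tool_pos: [0.5935, 0.1201, 0.0664]
tcp_rot: [-2.189, -2.253, -0.001]
force: [0.4, -0.4, 1.0]
width: 0.0001
grip_force: 0.0
```

```bash
python3 -c "
from h import *
plan([*f2w(25,-44),.065],91.9,5)"
```

```text
at [0.5935 0.1201 0.0664] fix [ 52.1 -48.4  66.4] rot left deg [ 0.  -0.  -0.3]
0 [-0.14, -0.02, 0.01] [0.0, -0.01, -0.05]
1 [-0.14, -0.02, 0.01] [0.0, -0.0, -0.0]
2 [-0.14, -0.02, 0.01] [0.0, -0.0, -0.0]
3 [-0.14, -0.02, 0.01] [0.0, -0.0, -0.0]
4 [-0.14, -0.02, 0.01] [0.0, -0.0, -0.0]
```

Call:
carry_out([
  {"offset": [-0.15,-0.02,0],"rotation": [0,0,0],"claw": 0},
  {"offset": [-0.15,-0.02,0],"rotation": [0,0,0],"claw": 0},
  {"offset": [-0.12,-0.02,0],"rotation": [0,0,0],"claw": 0},
  {"offset": [-0.1,-0.02,0],"rotation": [0,0,0],"claw": 0},
  {"offset": [-0.1,0,0],"rotation": [0,0,0],"claw": 0},
])

```text
time: 6.13
tool_pos: [0.5941, 0.0959, 0.0674]
tcp_rot: [2.188, 2.25, 0.013]
force: [21.3, 12.1, -12.2]
width: 0.0001
grip_force: 12.4
```

```bash
python3 -c "
from h import *
plan([*f2w(18,-45),.065],91.9,5);print(robot.observe()['force'])"
```

```text
at [0.5941 0.0959 0.0674] fix [ 27.8 -48.3  67.4] rot left deg [ 0.5 -0.2 -0.3]
0 [-0.05, -0.02, 0.01] [0.08, -0.04, -0.05]
1 [-0.05, -0.02, 0.01] [0.0, -0.0, -0.0]
2 [-0.05, -0.02, 0.01] [0.0, -0.0, -0.0]
3 [-0.05, -0.02, 0.01] [0.0, -0.0, -0.0]
4 [-0.05, -0.02, 0.01] [0.0, -0.0, -0.0]
[ 21.26304675  12.11722185 -12.24692414]
```

The linkage still reaches the tube at this yaw. I'll back off, rise, and turn the tool a quarter so that its narrow side faces the tube.

Call:
carry_out([
  {"offset": [0.1,0.25,0],"rotation": [0,0,0],"claw": 0},
  {"offset": [0.4,0.1,0],"rotation": [0,0,0],"claw": 0},
  {"offset": [0.4,0,-0.5],"rotation": [0,0,0],"claw": 0},
  {"offset": [0,0,-1],"rotation": [0,0,1],"claw": 0},
  {"offset": [0,0,-0.8],"rotation": [0,0,1],"claw": 0},
])

```text
time: 6.55
tool_pos: [0.6033, 0.1316, 0.1592]
tcp_rot: [-2.416, -2.006, -0.0]
force: [0.9, 0.0, 0.1]
width: 0.0003
grip_force: 0.0
```

Call:
carry_out([
  {"offset": [0,0,0],"rotation": [0,0,1],"claw": 0},
  {"offset": [0,0,0],"rotation": [0,0,1],"claw": 0},
  {"offset": [0,0,0],"rotation": [0,0,1],"claw": 0},
  {"offset": [0,0,0],"rotation": [0,0,1],"claw": 0},
  {"offset": [0,0,0],"rotation": [0,0,1],"claw": 0},
])

```text
time: 6.97
tool_pos: [0.6039, 0.1302, 0.1582]
tcp_rot: [2.856, 1.309, 0.001]
force: [-0.2, 0.3, 0.9]
width: -0.0001
grip_force: 0.0
```

Call:
carry_out([
  {"offset": [0,0,0],"rotation": [0,0,1],"claw": 0},
  {"offset": [0,0,0],"rotation": [0,0,1],"claw": 0},
  {"offset": [0,0,0],"rotation": [0,0,1],"claw": 0},
  {"offset": [0,0,0],"rotation": [0,0,1],"claw": 0},
  {"offset": [0,0,0],"rotation": [0,0,1],"claw": 0},
])

```text
time: 7.38
tool_pos: [0.6038, 0.1302, 0.158]
tcp_rot: [-3.097, -0.525, -0.001]
force: [-0.2, -0.1, -0.5]
width: 0.0
grip_force: 0.0
```

```bash
python3 -c "
from h import *
c=tuple(np.load('w2.npy',allow_pickle=True)[0])[0]; P=np.array(c['pose'])[:3,3]-np.array([.6082,.0125,.1478]); print('cam rel (tool x = y world)',P)
plan([*f2w(62,-44),.15],1.9,5);s=robot.observe();print(s['force'],s['joints'])
cv2.imwrite('pics/w3.png',optics.get_image('wrist')[:,:,::-1])"
```

```text
cam rel (tool x = y world) [-0.00092601  0.06810871  0.1425235 ]
at [0.6038 0.1302 0.158 ] fix [ 61.8 -59.1 158. ] rot left deg [-0.  -0.  17.4]
0 [-0.07, -0.02, 0.04] [-0.0, -0.0, 0.96]
1 [-0.07, -0.02, 0.04] [-0.0, -0.0, 0.96]
2 [-0.07, -0.01, 0.04] [-0.0, -0.0, 0.96]
3 [-0.08, -0.0, 0.04] [-0.0, -0.0, 0.0]
4 [-0.08, -0.0, 0.04] [-0.0, -0.0, 0.0]
[-0.24443598 -0.13819807 -0.52792308] [-0.08965787  0.42216306 -0.2914503   1.79257743  0.14563008  0.94725412
 -1.67694198]
```

View pics/w3.png

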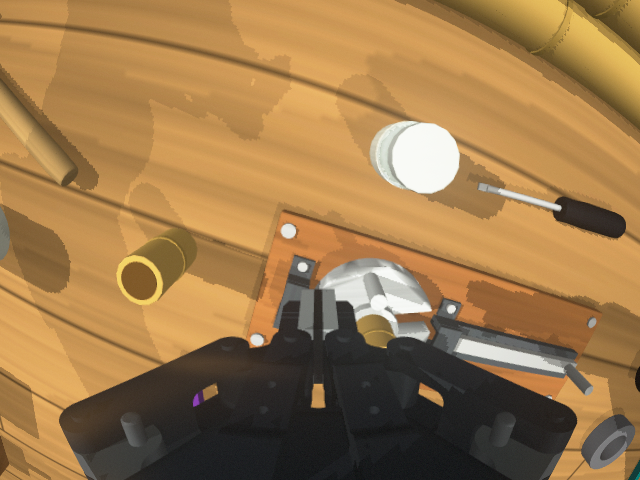

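The view shows the peg top at about (377,298), beyond the right finger. The loose bamboo tube at (150,275) and the jar are both clear. Next I finish the turn and descend.

Call:
carry_out([
  {"offset": [-0.07,-0.02,0],"rotation": [0,0,0.96],"claw": 0},
  {"offset": [-0.07,-0.02,0],"rotation": [0,0,0.96],"claw": 0},
  {"offset": [-0.07,0,0],"rotation": [0,0,0.96],"claw": 0},
  {"offset": [-0.08,0,0.3],"rotation": [0,0,0],"claw": 0},
  {"offset": [-0.08,0,0.8],"rotation": [0,0,0],"claw": 0},
])

```text
time: 7.85
tool_pos: [0.5912, 0.1305, 0.1172]
tcp_rot: [-3.139, -0.065, -0.011]
force: [1.9, 0.7, 0.4]
width: 0.0003
grip_force: 0.0
```

Call:
carry_out([
  {"offset": [0,0,0.8],"rotation": [0,0,0],"claw": 0},
  {"offset": [0,0,0.4],"rotation": [0,0,0],"claw": 0},
  {"offset": [0,0,0],"rotation": [0,0,0],"claw": 0},
  {"offset": [0,0,0],"rotation": [0,0,0],"claw": 0},
  {"offset": [0,0,0],"rotation": [0,0,0],"claw": 0},
])

```text
time: 8.27
tool_pos: [0.5895, 0.1302, 0.0668]
tcp_rot: [-3.14, -0.064, -0.002]
force: [0.7, -0.1, 0.2]
width: 0.0003
grip_force: 0.0
```

```bash
python3 -c "
from h import *
plan([*f2w(25,-44),.065],1.9,5);print(robot.observe()['force'])"
```

```text
at [0.5895 0.1302 0.0668] fix [ 62.2 -44.8  66.8] rot left deg [-0.  -0.1  0.4]
0 [-0.01, 0.19, 0.01] [-0.01, -0.02, 0.07]
1 [-0.0, 0.19, 0.01] [-0.0, -0.0, 0.0]
2 [-0.0, 0.19, 0.01] [-0.0, -0.0, 0.0]
3 [-0.0, 0.19, 0.01] [-0.0, -0.0, 0.0]
4 [-0.0, 0.19, 0.01] [-0.0, -0.0, 0.0]
[ 0.7447597  -0.11313766  0.18638502]
```

Call:
carry_out([
  {"offset": [0,0.2,0],"rotation": [0,0,0],"claw": 0},
  {"offset": [0,0.2,0],"rotation": [0,0,0],"claw": 0},
  {"offset": [0,0.2,0],"rotation": [0,0,0],"claw": 0},
  {"offset": [0,0.15,0],"rotation": [0,0,0],"claw": 0},
  {"offset": [0,0.1,0],"rotation": [0,0,0],"claw": 0},
])

```text
time: 8.68
tool_pos: [0.5907, 0.0951, 0.066]
tcp_rot: [-3.141, -0.062, -0.002]
force: [3.2, 3.3, 0.8]
width: -0.0001
grip_force: 1.4
```

```bash
python3 -c "
from h import *
print(robot.observe()['force'])
c=cal('wrist'); im=optics.get_image('wrist'); print(fix()); np.save('w4.npy',np.array([c],dtype=object),allow_pickle=True)
cv2.imwrite('pics/w4.png',cv2.resize(im[180:380,200:520,::-1],(800,500),interpolation=cv2.INTER_CUBIC))"
```

```text
[3.1719354  3.26526297 0.83794674]
[ 26.5 -44.7  65.8]
```

View pics/w4.png

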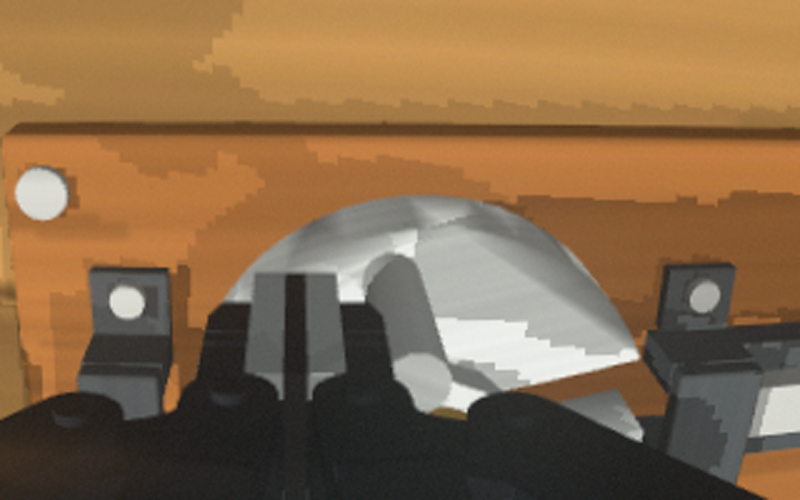

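Contact is now on the peg alone (about 3 N). Peg top is at (369,333) full-frame, and the slot edge runs from crop (640,357) to (480,395), a little off the bar's line.

```bash
python3 -c "
from h import *
c=tuple(np.load('w4.npy',allow_pickle=True)[0])
def q(u,v,z):
    d=ray('wrist',200+u/2.5,180+v/2.5,z,c)[:2]-O; return np.array([d@X*1e3,d@Y*1e3])
print('peg',q(422,382,.08),'pegbase',q(390,270,.036)); a,b=q(638,357,.036),q(500,390,.036); print(a,b,np.arctan2(*(a-b)[::-1])-np.pi)
print('strap tabs',q(705,296,.019),q(127,301,.019))
"
```

```text
peg [  7.37548941 -41.74016025] pegbase [  8.36490046 -42.78526905]
[-48.0387523  -21.12289998] [-17.01964422 -14.23891766] -6.064797563223484
strap tabs [-70.87526146 -27.55066651] [ 65.39410847 -27.50506305]
```

Call:
carry_out([
  {"offset": [0,0.06,0],"rotation": [0,0,0],"claw": 0},
  {"offset": [0,0.06,0],"rotation": [0,0,0],"claw": 0},
  {"offset": [0,0.06,0],"rotation": [0,0,0],"claw": 0},
  {"offset": [0,0.05,0],"rotation": [0,0,0],"claw": 0},
  {"offset": [0,0,0],"rotation": [0,0,0],"claw": 0},
])

```text
time: 9.15
tool_pos: [0.5903, 0.0865, 0.0652]
tcp_rot: [3.141, 0.063, -0.0]
force: [0.6, 1.2, 0.5]
width: -0.0004
grip_force: 0.5
```

```bash
python3 -c "
from h import *
print(robot.observe()['force'])
c=cal('wrist'); im=optics.get_image('wrist'); print(fix()); np.save('w5.npy',np.array([c],dtype=object),allow_pickle=True)
cv2.imwrite('pics/w5.png',cv2.resize(im[180:380,200:520,::-1],(800,500),interpolation=cv2.INTER_CUBIC))"
```

```text
[0.61469263 1.17597208 0.50698851]
[ 18.7 -44.1  65.2]
```

View pics/w5.png

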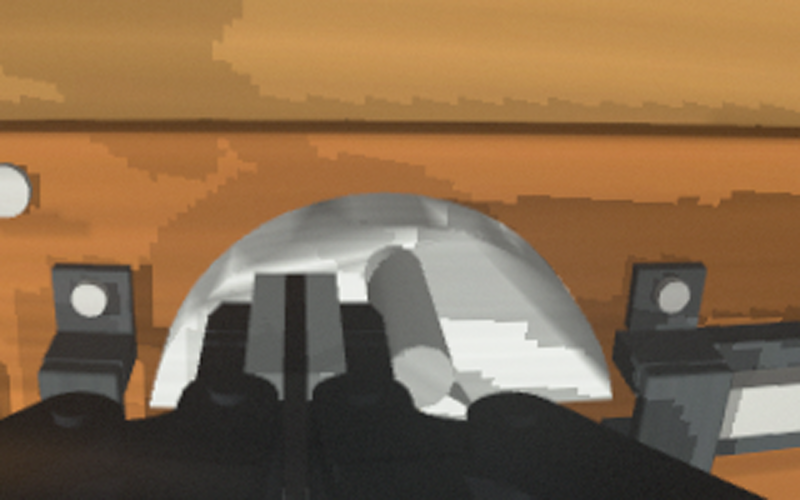

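The slot's near edge now runs from crop (152,405) to (612,400), almost parallel to the bar. Peg top is at (422,373).

```bash
python3 -c "
from h import *
c=tuple(np.load('w5.npy',allow_pickle=True)[0])
def q(u,v,z):
    d=ray('wrist',200+u/2.5,180+v/2.5,z,c)[:2]-O; return np.array([d@X*1e3,d@Y*1e3])
print('peg',q(422,373,.08)); a,b=q(612,400,.036),q(152,405,.036); print(a,b,np.arctan2(*(b-a)[::-1]))
a,b=q(672,297,.019),q(89,300,.019); print('tabs',a,b,np.arctan2(*(b-a)[::-1]))
plan([*f2w(45,-44),.2],1.9,5)
"
```

```text
peg [ -0.9338169  -43.17696446]
[-51.82809147 -10.12788924] [ 49.52719628 -10.18339434] -0.0005476290794216335
tabs [-70.24189066 -27.27769644] [ 65.50847894 -27.08028798] 0.0014542010146006052
at [0.5902 0.0867 0.0652] fix [ 18.7 -44.1  65.2] rot left deg [0.  0.  0.4]
0 [0.0, -0.13, -0.67] [0.0, 0.0, 0.07]
1 [-0.0, -0.13, -0.67] [0.0, 0.0, 0.0]
2 [-0.0, -0.13, -0.67] [0.0, 0.0, 0.0]
3 [-0.0, -0.13, -0.67] [0.0, 0.0, 0.0]
4 [-0.0, -0.13, -0.67] [0.0, 0.0, 0.0]
```

The slot is aligned within 0.01 rad. I'll back off, rise and travel to behind the post.

Call:
carry_out([
  {"offset": [0.1,-0.2,0],"rotation": [0,0,0],"claw": 0},
  {"offset": [0,-0.1,-0.6],"rotation": [0,0,0],"claw": 0},
  {"offset": [0,0,-1],"rotation": [0,0,0],"claw": 0},
  {"offset": [0,0,-1],"rotation": [0,0,0],"claw": 0},
  {"offset": [0,0,-0.8],"rotation": [0,0,0],"claw": 0},
])

```text
time: 9.62
tool_pos: [0.594, 0.1, 0.204]
tcp_rot: [-3.141, -0.064, -0.001]
force: [0.4, -0.9, 0.1]
width: -0.0002
grip_force: 0.0
```

```bash
python3 -c "
from h import *
plan([*f2w(-273,0),.2],1.9,10)"
```

```text
at [0.594 0.1   0.204] fix [ 31.9 -48.3 204. ] rot left deg [-0.  -0.   0.4]
0 [-0.13, 0.76, 0.01] [-0.0, -0.01, 0.07]
1 [-0.12, 0.76, 0.01] [-0.0, -0.0, 0.0]
2 [-0.12, 0.76, 0.01] [-0.0, -0.0, 0.0]
3 [-0.12, 0.76, 0.01] [-0.0, -0.0, 0.0]
4 [-0.12, 0.76, 0.01] [-0.0, -0.0, 0.0]
5 [-0.12, 0.76, 0.01] [-0.0, -0.0, 0.0]
6 [-0.12, 0.76, 0.01] [-0.0, -0.0, 0.0]
7 [-0.12, 0.76, 0.01] [-0.0, -0.0, 0.0]
8 [-0.12, 0.76, 0.01] [-0.0, -0.0, 0.0]
9 [-0.12, 0.76, 0.01] [-0.0, -0.0, 0.0]
```

Call:
carry_out([
  {"offset": [-0.12,0.76,0],"rotation": [0,0,0.07],"claw": 0},
  {"offset": [-0.12,0.76,0],"rotation": [0,0,0],"claw": 0},
  {"offset": [-0.12,0.76,0],"rotation": [0,0,0],"claw": 0},
  {"offset": [-0.12,0.76,0],"rotation": [0,0,0],"claw": 0},
  {"offset": [-0.12,0.76,0],"rotation": [0,0,0],"claw": 0},
])

```text
time: 10.03
tool_pos: [0.5749, -0.0545, 0.2014]
tcp_rot: [3.141, 0.053, -0.0]
force: [0.6, -0.1, -0.5]
width: 0.0003
grip_force: 0.0
```

Call:
carry_out([
  {"offset": [-0.12,0.76,0],"rotation": [0,0,0],"claw": 0},
  {"offset": [-0.12,0.76,0],"rotation": [0,0,0],"claw": 0},
  {"offset": [-0.12,0.76,0],"rotation": [0,0,0],"claw": 0},
  {"offset": [-0.12,0.76,0],"rotation": [0,0,0],"claw": 0},
  {"offset": [-0.12,0.76,0],"rotation": [0,0,0],"claw": 0},
])

```text
time: 10.45
tool_pos: [0.556, -0.2073, 0.2013]
tcp_rot: [-3.141, -0.053, 0.001]
force: [0.8, 0.6, 0.6]
width: 0.0003
grip_force: 0.0
```

```bash
python3 -c "
from h import *
plan([*f2w(-273,0),.05],1.9,5)"
```

```text
at [ 0.556  -0.2073  0.2013] fix [-2.739e+02 -1.000e-01  2.013e+02] rot left deg [-0.  0.  0.]
0 [-0.0, -0.0, 0.76] [-0.0, 0.0, 0.0]
1 [-0.0, -0.0, 0.76] [-0.0, 0.0, 0.0]
2 [-0.0, -0.0, 0.76] [-0.0, 0.0, 0.0]
3 [-0.0, -0.0, 0.76] [-0.0, 0.0, 0.0]
4 [-0.0, -0.0, 0.76] [-0.0, 0.0, 0.0]
```

Call:
carry_out([
  {"offset": [0,0,0.76],"rotation": [0,0,0],"claw": 0},
  {"offset": [0,0,0.76],"rotation": [0,0,0],"claw": 0},
  {"offset": [0,0,0.76],"rotation": [0,0,0],"claw": 0},
  {"offset": [0,0,0.76],"rotation": [0,0,0],"claw": 0},
  {"offset": [0,0,0.76],"rotation": [0,0,0],"claw": 0},
])

```text
time: 10.87
tool_pos: [0.5563, -0.2058, 0.048]
tcp_rot: [-3.141, -0.052, 0.0]
force: [1.4, -0.4, -1.2]
width: -0.0003
grip_force: 0.0
```

Call:
carry_out([
  {"offset": [0,-0.2,0],"rotation": [0,0,0],"claw": 0},
  {"offset": [0,-0.2,0],"rotation": [0,0,0],"claw": 0},
  {"offset": [0,-0.2,0],"rotation": [0,0,0],"claw": 0},
  {"offset": [0,-0.2,0],"rotation": [0,0,0],"claw": 0},
  {"offset": [0,-0.2,0],"rotation": [0,0,0],"claw": 0},
])

```text
time: 11.28
tool_pos: [0.5559, -0.1654, 0.0512]
tcp_rot: [3.141, 0.053, 0.004]
force: [0.5, -2.4, 1.2]
width: -0.0
grip_force: 0.9
```

```bash
python3 -c "
from h import *
plan([*f2w(-150,0),.05],1.9,10); print(robot.observe()['force'])"
```

```text
at [ 0.5559 -0.1654  0.0512] fix [-232.    -1.4   51.2] rot left deg [ 0.  -0.1  0. ]
0 [-0.0, -0.21, 0.0] [0.01, -0.02, 0.0]
1 [-0.0, -0.21, 0.0] [0.0, -0.0, 0.0]
2 [-0.0, -0.21, 0.0] [0.0, -0.0, 0.0]
3 [-0.0, -0.21, 0.0] [0.0, -0.0, 0.0]
4 [-0.0, -0.21, 0.0] [0.0, -0.0, 0.0]
5 [-0.0, -0.21, 0.0] [0.0, -0.0, 0.0]
6 [-0.0, -0.21, 0.0] [0.0, -0.0, 0.0]
7 [-0.0, -0.21, 0.0] [0.0, -0.0, 0.0]
8 [-0.0, -0.21, 0.0] [0.0, -0.0, 0.0]
9 [-0.0, -0.21, 0.0] [0.0, -0.0, 0.0]
[ 0.45302636 -2.3843496   1.22025616]
```

Call:
carry_out([
  {"offset": [0,-0.12,0],"rotation": [0,0,0],"claw": 0},
  {"offset": [0,-0.12,0],"rotation": [0,0,0],"claw": 0},
  {"offset": [0,-0.12,0],"rotation": [0,0,0],"claw": 0},
  {"offset": [0,-0.12,0],"rotation": [0,0,0],"claw": 0},
  {"offset": [0,-0.12,0],"rotation": [0,0,0],"claw": 0},
])

```text
time: 11.7
tool_pos: [0.5541, -0.1422, 0.0495]
tcp_rot: [3.141, 0.051, 0.0]
force: [0.6, -1.4, 1.1]
width: 0.0001
grip_force: 1.0
```

Call:
carry_out([
  {"offset": [0,-0.2,0],"rotation": [0,0,0],"claw": 0},
  {"offset": [0,-0.2,0],"rotation": [0,0,0],"claw": 0},
  {"offset": [0,-0.2,0],"rotation": [0,0,0],"claw": 0},
  {"offset": [0,-0.2,0],"rotation": [0,0,0],"claw": 0},
  {"offset": [0,-0.2,0],"rotation": [0,0,0],"claw": 0},
])

```text
time: 12.12
tool_pos: [0.5527, -0.1014, 0.0493]
tcp_rot: [-3.141, -0.052, 0.0]
force: [0.3, -1.9, 1.3]
width: -0.0001
grip_force: 0.9
```

```bash
python3 -c "
from h import *
plan([*f2w(-106,0),.05],1.9,10); print(robot.observe()['force'])"
```

```text
at [ 0.5527 -0.1014  0.0493] fix [-168.    -0.3   49.3] rot left deg [-0.  0.  0.]
0 [-0.0, -0.15, -0.0] [-0.0, 0.0, 0.0]
1 [-0.0, -0.15, -0.0] [-0.0, 0.0, 0.0]
2 [-0.0, -0.15, -0.0] [-0.0, 0.0, 0.0]
3 [-0.0, -0.15, -0.0] [-0.0, 0.0, 0.0]
4 [-0.0, -0.15, -0.0] [-0.0, 0.0, 0.0]
5 [-0.0, -0.15, -0.0] [-0.0, 0.0, 0.0]
6 [-0.0, -0.15, -0.0] [-0.0, 0.0, 0.0]
7 [-0.0, -0.15, -0.0] [-0.0, 0.0, 0.0]
8 [-0.0, -0.15, -0.0] [-0.0, 0.0, 0.0]
9 [-0.0, -0.15, -0.0] [-0.0, 0.0, 0.0]
[ 0.28901029 -1.85500601  1.31776518]
```

Call:
carry_out([
  {"offset": [0,-0.25,0],"rotation": [0,0,0],"claw": 0},
  {"offset": [0,-0.25,0],"rotation": [0,0,0],"claw": 0},
  {"offset": [0,-0.25,0],"rotation": [0,0,0],"claw": 0},
  {"offset": [0,-0.25,0],"rotation": [0,0,0],"claw": 0},
  {"offset": [0,-0.15,0],"rotation": [0,0,0],"claw": 0},
])

```text
time: 12.53
tool_pos: [0.5512, -0.0546, 0.0493]
tcp_rot: [-3.141, -0.054, 0.0]
force: [-0.2, -1.6, 0.6]
width: -0.0002
grip_force: 0.7
```

Call:
carry_out([
  {"offset": [0,-0.08,0],"rotation": [0,0,0],"claw": 0},
  {"offset": [0,-0.08,0],"rotation": [0,0,0],"claw": 0},
  {"offset": [0,-0.06,0],"rotation": [0,0,0],"claw": 0},
  {"offset": [0,-0.06,0],"rotation": [0,0,0],"claw": 0},
  {"offset": [0,0,0],"rotation": [0,0,0],"claw": 0},
])

```text
time: 12.95
tool_pos: [0.5508, -0.045, 0.0493]
tcp_rot: [-3.141, -0.052, 0.0]
force: [0.5, -0.5, 0.4]
width: 0.0
grip_force: 0.0
```

```bash
python3 -c "
from h import *
print(fix(),robot.observe()['force'])"
```

```text
[-111.6   -0.3   49.3] [ 0.49614597 -0.51547095  0.42278964]
```

Call:
carry_out([
  {"offset": [0,-0.06,0],"rotation": [0,0,0],"claw": 0},
  {"offset": [0,-0.06,0],"rotation": [0,0,0],"claw": 0},
  {"offset": [0,-0.06,0],"rotation": [0,0,0],"claw": 0},
  {"offset": [0,-0.05,0],"rotation": [0,0,0],"claw": 0},
  {"offset": [0,0,0],"rotation": [0,0,0],"claw": 0},
])

```text
time: 13.37
tool_pos: [0.5505, -0.0392, 0.0494]
tcp_rot: [3.138, 0.048, 0.0]
force: [0.9, -17.5, 0.7]
width: -0.0002
grip_force: 9.1
```

The force has risen to 17 N at x ≈ -106, where the post should meet the strap. I'll retreat and check.

Call:
carry_out([
  {"offset": [0,0.5,0],"rotation": [0,0,0],"claw": 0},
  {"offset": [0,0.8,0],"rotation": [0,0,0],"claw": 0},
  {"offset": [0,0.5,-0.8],"rotation": [0,0,0],"claw": 0},
  {"offset": [0,0,-1],"rotation": [0,0,0],"claw": 0},
  {"offset": [0,0,-1],"rotation": [0,0,0],"claw": 0},
])

```text
time: 13.78
tool_pos: [0.552, -0.1093, 0.162]
tcp_rot: [-3.141, -0.048, 0.003]
force: [0.9, 0.6, 0.3]
width: 0.0002
grip_force: 0.0
```

Call:
carry_out([
  {"offset": [-0.9,0.3,-0.5],"rotation": [0,0,0],"claw": 0},
  {"offset": [-0.9,0.3,0],"rotation": [0,0,0],"claw": 0},
  {"offset": [0,0,0],"rotation": [0,0,0],"claw": 0},
  {"offset": [0,0,0],"rotation": [0,0,0],"claw": 0},
  {"offset": [0,0,0],"rotation": [0,0,0],"claw": 0},
])

```text
time: 14.2
tool_pos: [0.4832, -0.1337, 0.181]
tcp_rot: [-3.141, -0.052, -0.001]
force: [0.5, -0.3, -1.1]
width: -0.0002
grip_force: 0.0
```

```bash
python3 -c "
from h import *
im=optics.get_image('wrist'); s=optics.get_image('scene'); print(robot.observe()['force'])
a=cv2.resize(s[205:315,275:435,::-1],(640,440),interpolation=cv2.INTER_CUBIC)
cv2.imwrite('pics/w6.png',cv2.resize(np.hstack([im[:440,:,::-1],a]),(800,275),interpolation=cv2.INTER_AREA))"
```

```text
[-0.39267911  1.01848758 -0.38951662]
```

View pics/w6.png

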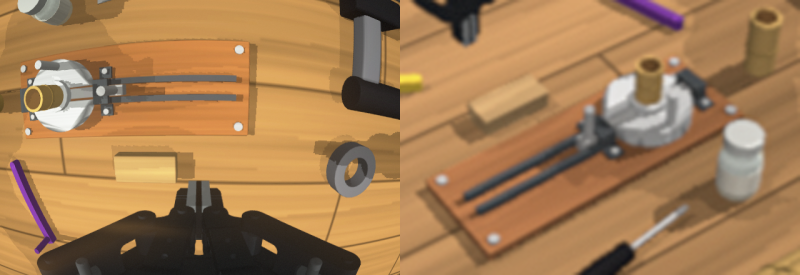

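The post stands against the strap at wrist-pane (102,90), the bar has left the channel through the disc, and the bystanders are where they were. I'm handing the job in.

```bash
python3 -c "
from cell import robot
print(robot.finish_job())"
```

```text
the job is handed in; nothing more can be done
None
```

The job is handed in with the disc's slot in line and the bar pushed home until its post met the strap; on the way the gripper's finger linkage twice pressed the disc's bamboo tube (about 65 N, then about 25 N at the wrist), and the first could breach the 40 N limit if it counts as gripper body.

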